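# Load a slotted mass onto the jeweller's glue press and turn its slot away

### The arm

A 7-joint arm with a two-finger parallel gripper is mounted at the origin on the work surface. World frame = base frame: x ahead of the robot, y to its left, z up, the work surface at z = 0. Lengths are in m, angles in degrees, forces in N, time in s.
With the tool pointing down it reaches from about 0.425 to 0.875 m from the base axis. Payload 4.7 kg.
Tool frame: the origin (TCP) lies at the very end of the fingers, on their centre line; the grasp point (between the pads) lies 19 mm behind it; z points along the fingers, y is the line along which they close (so a half turn about z gives the same grasp; the last joint's range is limited). The gripper opens to 87 mm and grips with 3 to 60 N. Pads are 19 mm wide; open, the fingers measure 117 mm over their backs; the gripper's body (75 mm by 190 mm) begins 51 mm behind the grasp point.
Start: joints at [66.412, 18.392, -4.016, 83.108, 1.295, 78.541, -3.26], TCP at [0.268, -0.592, 0.223] pointing down, gripper open.
Joint ranges: [-163.93, 163.93], [-17.29, 119.83], [-79.2, 71.16], [3.27, 140.29], [-89.18, 269.18], [5.43, 117.66], [-154.24, 154.24]. Speed limits (degrees/s): [147.25, 147.25, 180, 180, 180, 180, 180].

### API

Orientations are given as [roll, pitch, yaw] about the fixed x, y, z axes, in that order (R = Rz(yaw) Ry(pitch) Rx(roll)).
In Python, from cell import get_obs, eyes, env gives the robot as it stands.
- The arm moves only by the tool servo_tool, never from a script. Its argument "series" is a list that holds one entry, the list of rows, each a list of 7 numbers: the shift along the tool's x, y, z in units of 300 mm (1.0 is 300 mm), then the turn, a rotation vector about the tool's x, y, z in units of pi rad (1.0 is pi rad), then the opening, from 0 (shut) to 1 (fully open). In form: [[[tx, ty, tz, wx, wy, wz, gripper], ...]]. A call has 1 to 12 rows; each row is the pose to reach, as a shift and turn from the pose commanded when the call began, along the tool's axes at that moment, turning the shorter way round; what a row does not reach only later rows make up. A row lasts 1/12 s, in which the tool goes at most 41.7 mm and 7.16 degrees, less where a joint would pass 70% of its speed; a pose out of reach is approached as far as the arm can. A call with a number of a shift or a turn outside -1 to 1 is refused whole. A call with a gripper value outside its range is refused whole. The fingers move at their own pace and stop on an object; "grip_force" is the grip in N (left out, the last holds). Time passes only in rows, so rows that repeat a pose let the fingers close. It gives the time, the measured TCP pose, the force, the opening and the grip force at its end, in the units of the state.
- get_obs(): the state, without advancing time (a new reading comes with each control period).
- eyes.read_camera(name): name is "side" or "top"; returns a dict with "frame" (480x640x3 uint8, red, green, blue), "depth" (480x640 float32, m along the optical axis (not along the pixel's ray), 0 where there is no reading), "fx", "fy", "cx", "cy" (pixels), "origin" and "rotation" of the camera in the world. Camera axes: x right, y down, z forward; pixel columns grow to the right and rows downward; lengths in m; the calibration is good to about 2 mm. A picture is of the moment at which its call begins.
- env.sign_off(): hands the job in; it is judged then, once.
The state is a dict: "time_s": time; "qpos": joint angles; "joint_velocities": joint speeds; "effort": joint torques, N m; "tool_pos": TCP position; "tool_rot": TCP orientation; "force": force on the tool from outside, world axes, zero at the start; "wrist_torque": the same for the moment, N m; "grip_width": finger opening in m; "grasp_force": force on a finger pad.
Only numpy, scipy, OpenCV 4.12 (cv2) and the standard library are available. Lean on these libraries where they do the work, as an engineer would, in place of code of your own. Each camera call takes 0.05 s, during which the arm holds its last target. There are 200 camera calls.

### The job

Load the brass slotted mass that matches the one already on the small glue press (50 mm, the middle-sized of the three on the bench): slide it sideways onto the headed stem through the guard's open side, lower it so that it nests fully home and flat on the mass below, and turn it a quarter turn, so that its slot faces left or right instead of the back like the slot below. The stem is not exactly in the middle of the press: feel for it with light contact and never force it; let go at the end and leave everything else on the bench where it is.

Things in the scene. Friction and masses are not known exactly. Their poses are not given: they have to be found in the camera images.
- disc: the brass slotted mass to load, about 0.2 kg, flat on the bench: disc 50 mm in diameter, body 14 mm high, on top a central boss 20 mm wide (19 at its top), 5 mm high; underneath a central round recess 23.5 mm wide, 6 mm deep. A slot runs from the centre out through the rim, through the whole height. Origin: centre of the underside; z up, x along the slot, out of its mouth
- disc_mouth (a point): middle of the slot's mouth on the disc's rim: 25 mm from the disc's centre along its x, 7 mm up. The slot is 10.5 mm wide, flaring to 21 mm over its last 6 mm; its blind end is rounded, radius 5.25 mm about the disc's centre, so with the 8 mm stem against the blind end the stem's axis is about 1.3 mm from the disc's centre, on the side away from the mouth
- press: fixed grey glue press, base plate 190 x 140 x 12 mm; round its middle a U-shaped guard wall 7 mm thick, top 80 mm above the bench: a half circle, inner radius 51 mm, centred 18 mm to the +x side of the origin, and two straight legs, 102 mm apart, ending 45 mm on the -x side, where it is open (to the robot). Origin: on the underside, below its middle; z up, x from open side to back
- middle (a point): centre of the press, 46 mm above the bench. The upright steel stem, 8 mm in diameter, stands near it, NOT exactly: its clamped cross-slide was set by hand, so the stem is up to 20 mm off along the press's x and up to 5 mm off along y; it must be found by feel or sight. It has a head 18 mm wide, underside 92, top 104 mm above the bench: a disc gets on only sideways
- lower_place (a point): where, give or take that same offset, the mass already loaded lies (50 mm, same as the disc) round the stem: underside 46 (this point), body top 60, boss top 65 mm above the bench. Its slot points to the press's back (+x within 0.2 rad). While slid on, a disc's underside must be 65 to 73 mm above the bench, to clear boss and head; nested fully home over the boss it is at 60 mm
- small_disc: bystander: brass slotted mass, 36 mm in diameter, otherwise like the disc; leave where it lies (origin: centre of underside)
- large_disc: bystander: brass slotted mass, 62 mm in diameter, otherwise like the disc; leave where it lies (origin: centre of underside)
- mallet: bystander: wooden mallet lying flat, 85 mm head, 240 mm long along its x
- bench_block: bystander: 70 mm steel block, 31 mm high, on a 110 mm grey pad
- jar: bystander: glass jar with metal cap, 56 mm wide, 60 mm high
- file: bystander: hand tool with wooden handle lying along its x
- ring_clamp: bystander: wooden ring clamp with a brass band, 90 x 30 x 24 mm
- rinse_bottle: bystander: white bottle, 44 mm wide, 120 mm high
Mind the look-alikes: they are no part of the job. What is shaped like the disc but pink or red is not meant.

How it is judged (in metres and radians):
On the way:
1. the disc is on the stem: slid in under the head, its centre within 25 mm of the press's middle (horizontal distance between disc and middle below 0.025 m and height (world z) of disc between 0.055 and 0.075 m), for 0.2 s.
At the end, for the whole second after the job is handed in: The 50 mm disc lies released, at rest, flat (0.06 rad), round the stem and nested on the lower mass (underside 57.5 to 62 mm above the bench, centre within 25 mm of the press's middle), its slot out to one side: 60 to 120 degrees from the press's x, either side (horizontal distance between disc and middle below 0.025 m and height (world z) of disc between 0.0575 and 0.062 m and angle between disc's own z axis and vertical below 0.06 rad and angle between the x axis of disc and the x axis of press, either way round above 1.05 rad and contact force between the fingers and disc below 0.01 N and linear speed of disc below 0.01 m/s and angular speed of disc below 0.1 rad/s); the robot touches nothing.
It fails at once if the disc is pushed against the press (stem, head, guard or lower mass) with more than 25 N (contact force between disc and press above 25 N).
It fails at once if while it is slid on (underside over 66 mm) or turned (slot over 30 degrees from the press's x), the disc is pushed against the press with more than 12 N (contact force between disc and press above 12 N and (height (world z) of disc above 0.066 m or angle between the x axis of disc and the x axis of press, either way round above 0.52 rad)).
It fails at once if the robot strikes the press with more than 20 N (contact force between the arm and press above 20 N).
It fails at once if another thing on the bench is pushed more than 20 mm (distance of any of small_disc, large_disc, mallet, bench_block, jar, file, ring_clamp, rinse_bottle from where it was at the start of the episode above 0.02 m).
It also fails if it takes over 67 s, if anything falls off the work surface, if the arm or the gripper's body presses on something with over 40 N, if the wrist force passes 120 N, or if a joint passes its speed limit or range.

## Working session

There is one attempt and no reset: what is moved stays moved. The work goes in short steps, Python scripts to look and compute and a tool call to move; the robot and the scene stay as the last step left them, time stands still between calls to the robot, and variables do not carry over. Pictures are saved under pics/ and viewed, at most 10 in all, crops included, and the job is handed in when it is done.

Besides the shell and the picture viewer there is one more tool, called after "Call:" as a command line: name --argument value ..., lists and objects as JSON in quotes. servo_tool: Moves the arm, as the interface text tells. Shifts and turns lie within -1 to 1; 1 stands for 300 mm of shift or pi rad of turn. Its arguments: {"type":"object","properties":{"series":{"type":"array"},"grip_force":{"type":"number"}},"required":["series"]}

```bash
mkdir -p pics
cat > h.py <<'E'
import numpy as np, cv2
from cell import get_obs, eyes, env
def shot(n):
    return eyes.read_camera(n)
def save(c,name,box=None,s=1):
    im=c["frame"][:,:,::-1]
    if box: im=im[box[1]:box[3],box[0]:box[2]]
    cv2.imwrite(f"pics/{name}.png",cv2.resize(im,None,fx=s,fy=s,interpolation=cv2.INTER_CUBIC))
def ray(c,u,v,z):
    d=np.array(c["rotation"])@np.array([(u-c["cx"])/c["fx"],(v-c["cy"])/c["fy"],1.])
    o=np.array(c["origin"]); return o+d*(z-o[2])/d[2]
def proj(c,p):
    q=np.array(c["rotation"]).T@(np.array(p)-np.array(c["origin"]))
    return c["cx"]+c["fx"]*q[0]/q[2], c["cy"]+c["fy"]*q[1]/q[2]
def cloud(c):
    d=c["depth"]; v,u=np.mgrid[:480,:640]
    P=np.stack([(u-c["cx"])/c["fx"]*d,(v-c["cy"])/c["fy"]*d,d],-1)
    return P@np.array(c["rotation"]).T+np.array(c["origin"])
E
python3 - <<'E'
from h import *
print(get_obs())
for n in("top","side"):
    c=shot(n); save(c,n+"0"); print(n,c["origin"],c["rotation"],c["fx"],c["cx"],c["cy"])
E
```

```text
{'time_s': 0.0, 'qpos': array([66.41286257, 18.43824626, -4.01644149, 83.17475789,  1.29537048,
       78.54034315, -3.26197428]), 'joint_velocities': array([-0.02850677,  0.02069818, -0.01825576,  0.07463712, -0.00484277,
        0.08298573,  0.07223761]), 'effort': array([ 1.40073048e-04, -4.91288352e+01, -4.03785277e-01, -3.12525558e+01,
       -6.38705771e-02,  4.37966001e-02,  1.70072376e-04]), 'tool_pos': array([ 0.26819953, -0.59148455,  0.22147212]), 'tool_rot': array([-1.79891920e+02,  5.82029788e-03,  2.43958525e+01]), 'force': array([ 1.2354336 , -0.52722304,  0.37765421]), 'wrist_torque': array([ 0.00934079, -0.02422601, -0.0103018 ]), 'grasp_force': 0.0, 'grip_width': 0.08687053423307148}
top [0.32915987 0.01897568 1.28867427] [-170.07844968    0.66208074  -90.59936376] 522.6813477780335 330.0738919758211 237.35857106975607
side [ 0.25072777 -0.93221844  0.83971536] [-127.58121345    1.17952255  -17.54745362] 494.05320668039525 324.46451464686476 240.36560992475668
```

```bash
python3 - <<'E'
s=open('h.py').read()
s=s.replace('def shot(n):\n    return eyes.read_camera(n)','from scipy.spatial.transform import Rotation as Ro\ndef shot(n):\n    c=dict(eyes.read_camera(n)); c["rotation"]=Ro.from_euler("xyz",c["rotation"],degrees=True).as_matrix(); return c')
open('h.py','w').write(s)
E
python3 -c "
from h import *
for n in('top','side'):
    c=shot(n); P=cloud(c); print(np.median(P[...,2]), P[240,320])"
```

```text
-0.00020751114891981448 [0.54789175 0.05670169 0.00260442]
0.0018370344613972134 [0.54970877 0.11122629 0.00640369]
```

View pics/top0.png

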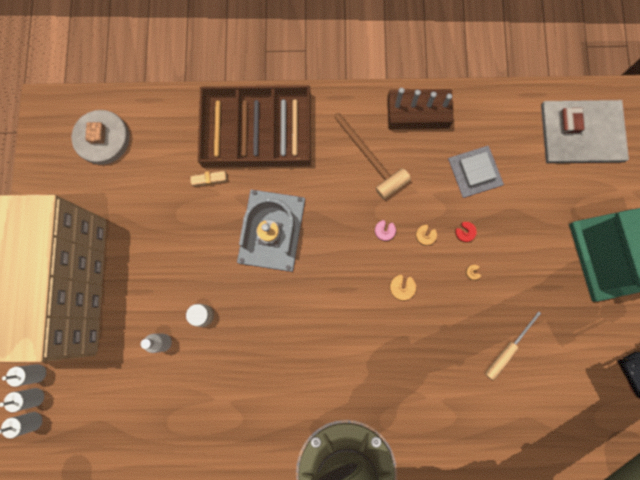

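View pics/side0.png

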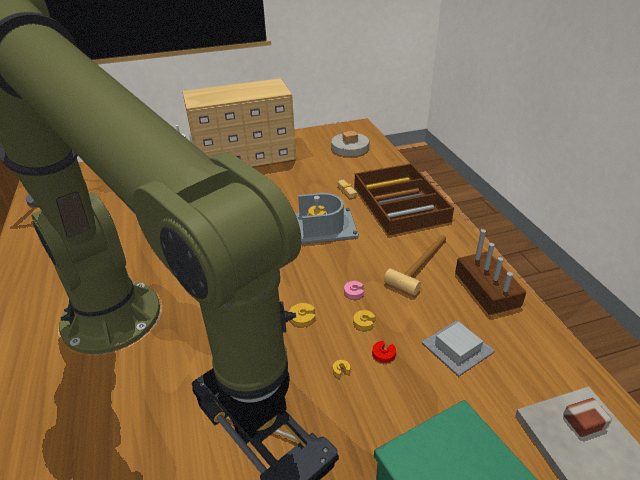

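```bash
cat > m.py <<'E'
from h import *
c=shot('top'); f=c["frame"]
hsv=cv2.cvtColor(f,cv2.COLOR_RGB2HSV)
print([hsv[v,u].tolist() for u,v in((420,238),(404,293),(468,272),(386,236),(440,300),(262,230),(248,245))])
m=((hsv[...,0]>15)&(hsv[...,0]<27)&(hsv[...,1]>150)&(hsv[...,2]>170)).astype(np.uint8)
n,l,s,ce=cv2.connectedComponentsWithStats(m)
for i in range(1,n):
    if s[i,4]<40: continue
    cs,_=cv2.findContours((l==i).astype(np.uint8),0,2)
    pts=cs[0][:,0]
    W=np.array([ray(c,u,v,0.014)[:2] for u,v in pts]).astype(np.float32)
    (cx,cy),r=cv2.minEnclosingCircle(W)
    A=np.argwhere(l==i); ctr=np.mean([ray(c,u,v,.014)[:2] for v,u in A],0)
    print(ce[i],s[i,4],'circ',cx,cy,'d',2*r,'centroid',ctr,'mouth dir',np.degrees(np.arctan2(cy-ctr[1],cx-ctr[0])))
save(c,'t1',(380,210,500,310),6)
save(c,'t2',(230,180,315,280),6)
E
python3 m.py
```

```text
[[18, 138, 235], [18, 138, 235], [16, 144, 229], [171, 77, 235], [12, 140, 171], [18, 117, 220], [9, 19, 95]]
```

View pics/t1.png

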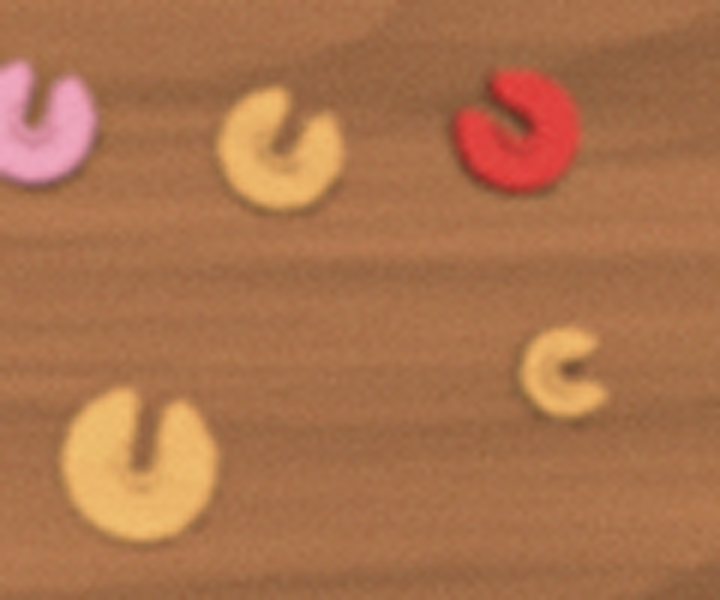

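View pics/t2.png

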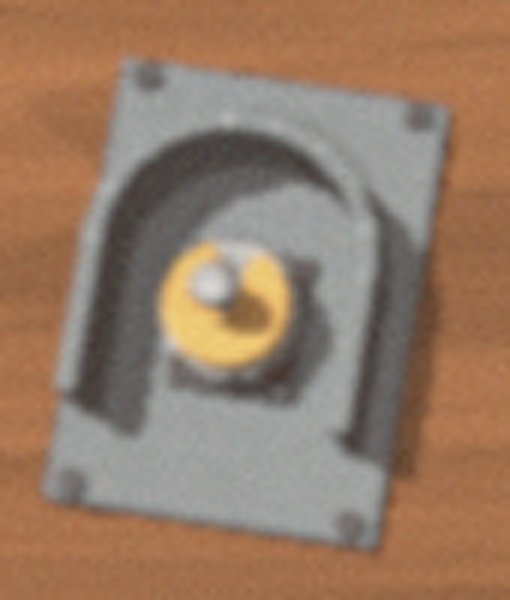

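```bash
cat > m.py <<'E'
from h import *
c=shot('top'); f=c["frame"]
hsv=cv2.cvtColor(f,cv2.COLOR_RGB2HSV)
lab=cv2.cvtColor(f,cv2.COLOR_RGB2LAB)
def fit(W):
    A=np.c_[2*W,np.ones(len(W))]; s=np.linalg.lstsq(A,(W**2).sum(1),rcond=None)[0]; return s[:2],np.sqrt(s[2]+s[0]**2+s[1]**2)
def disc(m,z):
    cs,_=cv2.findContours(m,0,2); pts=max(cs,key=cv2.contourArea)[:,0]
    W=np.array([ray(c,u,v,z)[:2] for u,v in pts])
    (x,y),r=cv2.minEnclosingCircle(W.astype(np.float32)); cen=np.array([x,y])
    for _ in range(5):
        d=np.linalg.norm(W-cen,axis=1); k=d>np.median(d)*.9
        cen,r=fit(W[k])
    A=np.argwhere(m>0); ctr=np.mean([ray(c,u,v,z)[:2] for v,u in A],0)
    d=cen-ctr; print(cen,'d',2*r+.0022,'mouth',np.degrees(np.arctan2(d[1],d[0])))
m=((hsv[...,0]>13)&(hsv[...,0]<25)&(hsv[...,2]>195)&(hsv[...,1]>90)).astype(np.uint8)
n,l,s,ce=cv2.connectedComponentsWithStats(m)
for i in range(1,n):
    if s[i,4]<60 or ce[i][0]<240 or ce[i][0]>500 or not 200<ce[i][1]<310: continue
    print(ce[i],s[i,4]); disc((l==i).astype(np.uint8),.06 if ce[i][0]<300 else .014)
# stem head
P=cloud(c); sub=(slice(180,280),slice(230,315))
hd=(P[...,2]>.09)&(P[...,2]<.12); hd[:,:230]=0;hd[:,315:]=0;hd[:180]=0;hd[280:]=0
v,u=np.nonzero(hd); print('head px',len(u),u.mean(),v.mean(),ray(c,u.mean(),v.mean(),.104)[:2],np.median(P[hd][:,2]))
g=(P[...,2]>.07)&(P[...,2]<.088); g[:,:230]=0;g[:,315:]=0;g[:180]=0;g[280:]=0
v,u=np.nonzero(g&~cv2.dilate(hd.astype(np.uint8),np.ones((3,3))).astype(bool)); G=np.array([ray(c,a,b,.08)[:2] for a,b in zip(u,v)]); print('guard',len(G))
# plate outline
pl=((hsv[...,1]<75)).astype(np.uint8); pl[:,:230]=0;pl[:,315:]=0;pl[:180]=0;pl[280:]=0
cs,_=cv2.findContours(pl,0,2); k=max(cs,key=cv2.contourArea)[:,0]
W=np.array([ray(c,a,b,.012)[:2] for a,b in k]).astype(np.float32)
(ctr,sz,an)=cv2.minAreaRect(W); print('plate',ctr,sz,an)
a=np.radians(an if sz[0]>sz[1] else an+90); 
if np.cos(a)<0: a+=np.pi
ex=np.array([np.cos(a),np.sin(a)]); ey=np.array([-ex[1],ex[0]])
print('press yaw',np.degrees(a)); Q=(G-np.array(ctr))@np.c_[ex,ey]
print('guard x',np.percentile(Q[:,0],[2,98]),'y',np.percentile(Q[:,1],[2,98]))
L=Q[Q[:,0]<15]; print('legs y',np.median(L[L[:,1]>0][:,1]),np.median(L[L[:,1]<0][:,1]))
E
python3 m.py
```

```text
[266.46  231.585] 200
[0.56385636 0.18197554] d 0.04902692450435797 mouth -17.15362327050977
[425.94296578 235.0608365 ] 263
[ 0.55697088 -0.20664472] d 0.049952919294063626 mouth -26.429581709365795
[472.87096774 271.62096774] 124
[ 0.46363198 -0.31933243] d 0.03637877775062387 mouth -79.94917351553427
[402.58351893 287.57238307] 449
[ 0.42816446 -0.14405599] d 0.06206438483383274 mouth -12.861547539096119
head px 48 265.3958333333333 227.04166666666666 [0.56260856 0.17980657] 0.10330021446605253
guard 444
plate (0.5744215250015259, 0.1803222894668579) (0.14470930397510529, 0.19029659032821655) 80.45912170410156
press yaw 350.45912170410156
guard x [-0.05593414  0.06160547] y [-0.06072095  0.05469777]
legs y 0.04773786530016611 -0.053944422982346384
```

Run:
```python
from h import *
c=shot('top'); 
r=lambda u,v,z:ray(c,230+u/6-.4,180+v/6-.4,z)[:2]
K=[r(125,60,.012),r(450,100,.012),r(378,550,.012),r(45,495,.012)]
print(np.array(K),np.mean(K,0)); ex=(K[0]+K[1]-K[2]-K[3]);print(np.linalg.norm(ex)/2,np.linalg.norm(K[0]+K[3]-K[1]-K[2])/2);a=np.arctan2(ex[1],ex[0]);print(np.degrees(a))
M=np.c_[[np.cos(a),np.sin(a)],[-np.sin(a),np.cos(a)]]
for n,u,v,z in(('back outer',240,113,.08),('back inner',235,130,.08),('Lfront',65,395,.08),('Lfront inner',78,400,.08),('Rfront',345,440,.08),('Rfront outer',365,440,.08),('head',212,285,.104),('lower',227,305,.06)):
    p=r(u,v,z); print(n,p,(p-np.mean(K,0))@M)
o=get_obs();print(o['tool_pos'],o['tool_rot'])
c=shot('side');save(c,'s1',(270,170,380,260),7)
```

```text
[[0.67753498 0.2311751 ]
 [0.65837121 0.0943816 ]
 [0.46930529 0.12423631]
 [0.49358881 0.26117483]] [0.57470007 0.17774196]
0.18889188731716405 0.1385792975966086
-9.116109662523083
back outer [0.63664409 0.17379212] [0.06178742 0.00591419]
back inner [0.62973391 0.17571203] [0.05466033 0.00671503]
Lfront [0.52411887 0.24123525] [-0.06000193  0.05467745]
Lfront inner [0.52207687 0.23610563] [-0.06120542  0.0492891 ]
Rfront [0.50501727 0.13158014] [-0.06148898 -0.05661901]
Rfront outer [0.50492266 0.12378066] [-0.06034667 -0.06433497]
head [0.56248474 0.18087611] [-0.0125576   0.00115922]
lower [0.56293852 0.18080199] [-0.01209782  0.00115793]
[ 0.26843004 -0.59185785  0.22232692] [-1.79978521e+02  4.49244889e-03  2.44017953e+01]
```

View pics/s1.png

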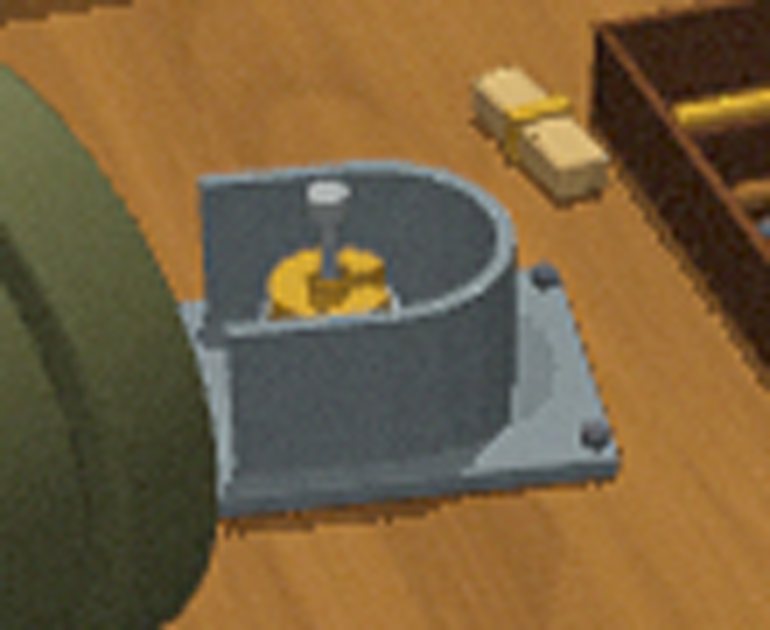

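Brass candidates in the top view: (427,235) d≈50 mm, (404,288) d≈62 mm and (475,272) d≈36 mm. Pink (386,231) and red (467,232) are excluded by colour. The enlarged crop confirms (427,235) is the disc to load, with its slot up and to the right. The press crop shows the stem head at about (265,227) and the guard open towards the robot.

```bash
cat > go.py <<'E'
import sys,json,os,numpy as np
from h import *
F='cmd.json'
cmd=json.load(open(F)) if os.path.exists(F) else [.268,-.592,.223,24.4]
def go(x,y,z,yaw):
    a=np.radians(cmd[3]); d=np.array([x-cmd[0],y-cmd[1]])
    tx=round(float(d@[np.cos(a),np.sin(a)])/.3,4); ty=round(float(d@[np.sin(a),-np.cos(a)])/.3,4)
    tz=round(-(z-cmd[2])/.3,4); wz=round(-((yaw-cmd[3]+180)%360-180)/180,4)
    print('row',[tx,ty,tz,0,0,wz],'dist mm',300*np.hypot(np.hypot(tx,ty),tz))
    json.dump([cmd[0]+.3*(tx*np.cos(a)+ty*np.sin(a)),cmd[1]+.3*(tx*np.sin(a)-ty*np.cos(a)),cmd[2]-.3*tz,cmd[3]-180*wz],open(F,'w'))
if __name__=='__main__':
    o=get_obs(); print('t',round(o['time_s'],2),'meas',o['tool_pos'].round(4),o['tool_rot'].round(2),'cmd',np.round(cmd,4),'F',o['force'].round(2),'grip',o['grip_width'].round(4),o['grasp_force'])
    if len(sys.argv)>4: go(*map(float,sys.argv[1:5]))
E
python3 - <<'E'
from h import *
c=shot('top'); hsv=cv2.cvtColor(c["frame"],cv2.COLOR_RGB2HSV)
m=((hsv[...,0]>13)&(hsv[...,0]<25)&(hsv[...,2]>195)&(hsv[...,1]>90))
# slot direction: angular profile of non-brass on ring r 9..22 mm
for z,cen in((.014,(.55697,-.20664)),(.06,(.5630,.1810))):
    s=0;
    for r in np.linspace(.011,.021,11):
        for t in np.radians(np.arange(-110,70,1.)):
            p=proj(c,(cen[0]+r*np.cos(t),cen[1]+r*np.sin(t),z))
            u,v=p; val=cv2.getRectSubPix(hsv[...,1].astype(np.float32)*0+(~m).astype(np.float32),(1,1),(float(u),float(v)))[0,0]
            s+=val*np.exp(1j*t)
    print(np.degrees(np.angle(s)))
E
python3 go.py 0.50 -0.28 0.2 100
```

```text
-30.94416292778887
0.7978468633494702Traceback (most recent call last):
  File "go.py", line 12, in <module>
    o=get_obs(); print('t',round(o['time_s'],2),'meas',o['tool_pos'].round(4),o['tool_rot'].round(2),'cmd',np.round(cmd,4),'F',o['force'].round(2),'grip',o['grip_width'].round(4),o['grasp_force'])
                                                                                                                                                          ^^^^^^^^^^^^^^^^^^^^^
AttributeError: 'float' object has no attribute 'round'
```

```bash
sed -i "s/o\['grip_width'\].round(4)/round(float(o['grip_width']),4)/" go.py; python3 go.py 0.50 -0.28 0.2 100
```

```text
t 0.45 meas [ 0.2685 -0.5919  0.2225] [-179.99    0.     24.4 ] cmd [ 0.268 -0.592  0.223 24.4  ] F [0.   0.71 0.16] grip 0.087 0.0
row [1.1339, -0.6276, 0.0767, 0, 0, -0.42] dist mm 389.4797137207533
```

```bash
rm cmd.json; python3 go.py 0.465 -0.327 0.2 100
```

```text
t 0.45 meas [ 0.2685 -0.5919  0.2225] [-179.99    0.     24.4 ] cmd [ 0.268 -0.592  0.223 24.4  ] F [0.   0.71 0.16] grip 0.087 0.0
row [0.9629, -0.5332, 0.0767, 0, 0, -0.42] dist mm 331.00232416102455
```

Call:
servo_tool --series '[[[0.9629,-0.5332,0.0767,0,0,-0.42,1],[0.9629,-0.5332,0.0767,0,0,-0.42,1],[0.9629,-0.5332,0.0767,0,0,-0.42,1],[0.9629,-0.5332,0.0767,0,0,-0.42,1],[0.9629,-0.5332,0.0767,0,0,-0.42,1],[0.9629,-0.5332,0.0767,0,0,-0.42,1],[0.9629,-0.5332,0.0767,0,0,-0.42,1],[0.9629,-0.5332,0.0767,0,0,-0.42,1],[0.9629,-0.5332,0.0767,0,0,-0.42,1],[0.9629,-0.5332,0.0767,0,0,-0.42,1],[0.9629,-0.5332,0.0767,0,0,-0.42,1],[0.9629,-0.5332,0.0767,0,0,-0.42,1]]]'

```text
time_s: 1.45
tool_pos: [0.4656, -0.3268, 0.1997]
tool_rot: [-180.0, 0.0, 100.1]
force: [0.1, -0.0, -0.4]
grip_width: 0.0873
grasp_force: 0.0
```

```bash
python3 go.py 0.557 -0.2066 0.06 151.5
```

```text
t 1.45 meas [ 0.4656 -0.3268  0.1997] [-1.8000e+02  2.0000e-02  1.0013e+02] cmd [  0.465  -0.327   0.2   100.   ] F [ 0.1  -0.02 -0.4 ] grip 0.0873 0.0
row [0.342, 0.3717, 0.4666, 0, 0, -0.2861] dist mm 206.29018517612516
```

Call:
servo_tool --series '[[[0.342,0.3717,0.4666,0,0,-0.2861,0.85],[0.342,0.3717,0.4666,0,0,-0.2861,0.85],[0.342,0.3717,0.4666,0,0,-0.2861,0.85],[0.342,0.3717,0.4666,0,0,-0.2861,0.85],[0.342,0.3717,0.4666,0,0,-0.2861,0.85],[0.342,0.3717,0.4666,0,0,-0.2861,0.85],[0.342,0.3717,0.4666,0,0,-0.2861,0.85],[0.342,0.3717,0.4666,0,0,-0.2861,0.85],[0.342,0.3717,0.4666,0,0,-0.2861,0.85],[0.342,0.3717,0.4666,0,0,-0.2861,0.85]]]'

```text
time_s: 2.28
tool_pos: [0.5575, -0.2075, 0.0599]
tool_rot: [-180.0, 0.0, 151.2]
force: [-0.5, -0.3, 0.5]
grip_width: 0.0742
grasp_force: 0.0
```

```bash
python3 go.py 0.557 -0.2066 0.003 151.5
python3 - <<'E'
from h import *
c=shot('side');save(c,'s2',(300,230,420,340),6)
E
```

```text
t 2.28 meas [ 0.5575 -0.2075  0.0599] [-1.7999e+02  4.0000e-02  1.5119e+02] cmd [ 5.57000e-01 -2.06600e-01  6.00000e-02  1.51498e+02] F [-0.52 -0.34  0.54] grip 0.0742 0.0
row [-0.0001, -0.0, 0.19, 0, 0, -0.0] dist mm 57.0000078947363
```

View pics/s2.png

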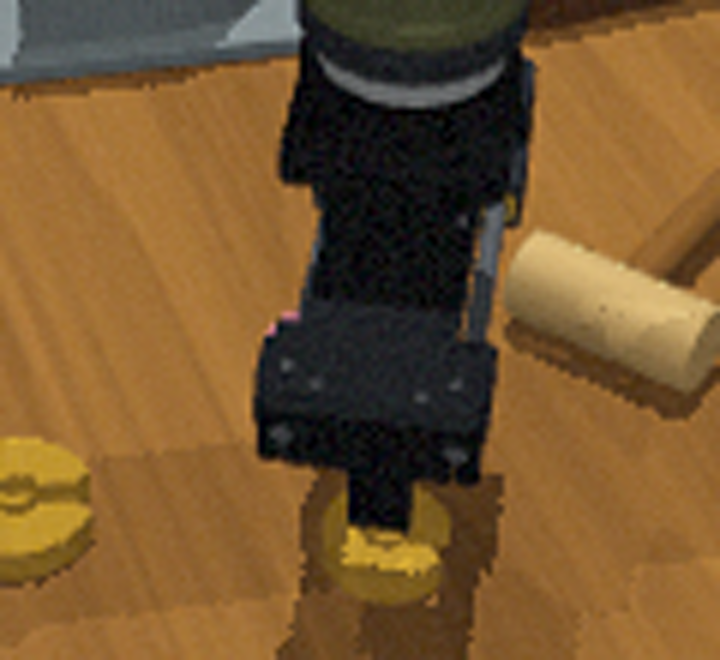

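The gripper is centred over the brass disc, with the fingers straddling it across its slot. Descending.

Call:
servo_tool --series '[[[0,0,0.1,0,0,0,0.85],[0,0,0.15,0,0,0,0.85],[0,0,0.19,0,0,0,0.8],[0,0,0.19,0,0,0,0.75],[0,0,0.19,0,0,0,0.65],[0,0,0.19,0,0,0,0.6],[0,0,0.19,0,0,0,0.5],[0,0,0.19,0,0,0,0.45],[0,0,0.19,0,0,0,0.45],[0,0,0.19,0,0,0,0.45]]]' --grip_force 20

```text
time_s: 3.17
tool_pos: [0.5578, -0.2069, 0.0032]
tool_rot: [-180.0, 0.1, 151.5]
force: [-0.8, 0.2, 3.6]
grip_width: 0.0492
grasp_force: 20.0
```

```bash
python3 go.py 0.557 -0.2066 0.140 151.5
```

```text
t 3.17 meas [ 0.5578 -0.2069  0.0032] [-1.7999e+02  6.0000e-02  1.5148e+02] cmd [ 5.57000e-01 -2.06600e-01  3.00000e-03  1.51498e+02] F [-0.77  0.18  3.65] grip 0.0492 20.000479066511616
row [0.0, -0.0, -0.4566, 0, 0, -0.0] dist mm 136.98
```

Call:
servo_tool --series '[[[0,0,-0.1,0,0,0,0.45],[0,0,-0.2,0,0,0,0.45],[0,0,-0.3,0,0,0,0.45],[0,0,-0.4,0,0,0,0.45],[0,0,-0.4566,0,0,0,0.45],[0,0,-0.4566,0,0,0,0.45],[0,0,-0.4566,0,0,0,0.45]]]'

```text
time_s: 3.75
tool_pos: [0.5576, -0.2067, 0.1397]
tool_rot: [-180.0, 0.1, 151.5]
force: [-0.2, 0.3, -2.6]
grip_width: 0.0492
grasp_force: 20.0
```

```bash
python3 go.py 0.4739 0.195 0.14 170.7
```

```text
t 3.75 meas [ 0.5576 -0.2067  0.1397] [-1.7998e+02  6.0000e-02  1.5149e+02] cmd [ 5.57000e-01 -2.06600e-01  1.40000e-01  1.51498e+02] F [-0.23  0.29 -2.56] grip 0.0492 19.99959439592203
row [0.8823, 1.0442, -0.0, 0, 0, -0.1067] dist mm 410.11294017623976
```

```bash
echo '[0.557,-0.2066,0.14,151.498]' > cmd.json; python3 go.py 0.478 0.16 0.14 170.7
```

```text
t 3.75 meas [ 0.5576 -0.2067  0.1397] [-1.7998e+02  6.0000e-02  1.5149e+02] cmd [ 5.57000e-01 -2.06600e-01  1.40000e-01  1.51498e+02] F [-0.23  0.29 -2.56] grip 0.0492 19.99959439592203
row [0.8145, 0.9482, -0.0, 0, 0, -0.1067] dist mm 374.9992187991863
```

Call:
servo_tool --series '[[[0.07,0.08,0,0,0,-0.01,0.45],[0.15,0.175,0,0,0,-0.02,0.45],[0.23,0.27,0,0,0,-0.03,0.45],[0.32,0.37,0,0,0,-0.04,0.45],[0.41,0.475,0,0,0,-0.05,0.45],[0.5,0.58,0,0,0,-0.07,0.45],[0.59,0.685,0,0,0,-0.08,0.45],[0.67,0.78,0,0,0,-0.09,0.45],[0.74,0.86,0,0,0,-0.1,0.45],[0.79,0.92,0,0,0,-0.1067,0.45],[0.8145,0.9482,0,0,0,-0.1067,0.45],[0.8145,0.9482,0,0,0,-0.1067,0.45]]]'

```text
time_s: 4.75
tool_pos: [0.4758, 0.1633, 0.1376]
tool_rot: [180.0, -0.2, 171.0]
force: [-0.8, 0.0, -1.5]
grip_width: 0.0494
grasp_force: 20.0
```

```bash
python3 go.py 0.4739 0.195 0.072 170.7
python3 - <<'E'
from h import *
c=shot('side');save(c,'s3',(230,170,390,270),5)
c=shot('top');save(c,'t3',(220,170,320,270),5)
a=cv2.imread('pics/s3.png');b=cv2.imread('pics/t3.png');print(a.shape,b.shape)
cv2.imwrite('pics/st3.png',np.hstack([cv2.resize(a,(420,262)),cv2.resize(b,(262,262))]))
E
```

```text
t 4.75 meas [0.4758 0.1633 0.1376] [179.97  -0.22 171.04] cmd [4.78000e-01 1.60000e-01 1.40000e-01 1.70704e+02] F [-0.77  0.   -1.51] grip 0.0494 20.000181085051736
row [0.0324, 0.113, 0.2267, 0, 0, 0.0] dist mm 76.60971544131985
(500, 800, 3) (500, 500, 3)
```

View pics/st3.png

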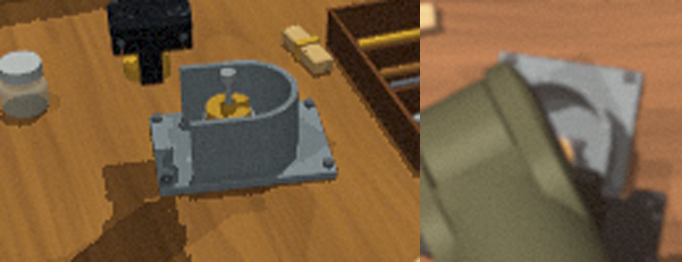

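```bash
python3 - <<'E'
from h import *
c=shot('side'); P=cloud(c); sub=np.zeros((480,640),bool); sub[185:225,300:345]=1
w=P[...,2]
near=(np.hypot(P[...,0]-.563,P[...,1]-.181)<.02)&sub
print('head depth', np.median(P[near&(w>.098)],0), (near&(w>.098)).sum())
hsv=cv2.cvtColor(c["frame"],cv2.COLOR_RGB2HSV)
hd=near&(w>.097)&(w<.11); v,u=np.nonzero(hd); print(u.mean(),v.mean(),ray(c,u.mean(),v.mean(),.102)[:2])
st=near&(w>.066)&(w<.090); print('stem',P[st].mean(0),st.sum())
b=(hsv[...,0]>15)&(hsv[...,0]<32)&(hsv[...,1]>130)&sub&(w>.057)&(w<.063)
v,u=np.nonzero(b); print('lower',P[b].min(0),P[b].max(0),b.sum())
Q=np.array([ray(c,a,d,.06)[:2] for a,d in zip(u,v)]).astype(np.float32); print(cv2.minEnclosingCircle(Q))
save(c,'s4',(290,175,370,235),10)
E
python3 - <<'E'
E
```

```text
head depth [0.5632607  0.17796765 0.10281517] 21
316.48 197.92 [0.56236908 0.17677645]
stem [0.56278663 0.17736384 0.07704699] 18
lower [0.53890033 0.15955585 0.05717356] [0.58477833 0.20630566 0.06299499] 88
((0.561158299446106, 0.17970377206802368), 0.024476392194628716)
```

View pics/s4.png

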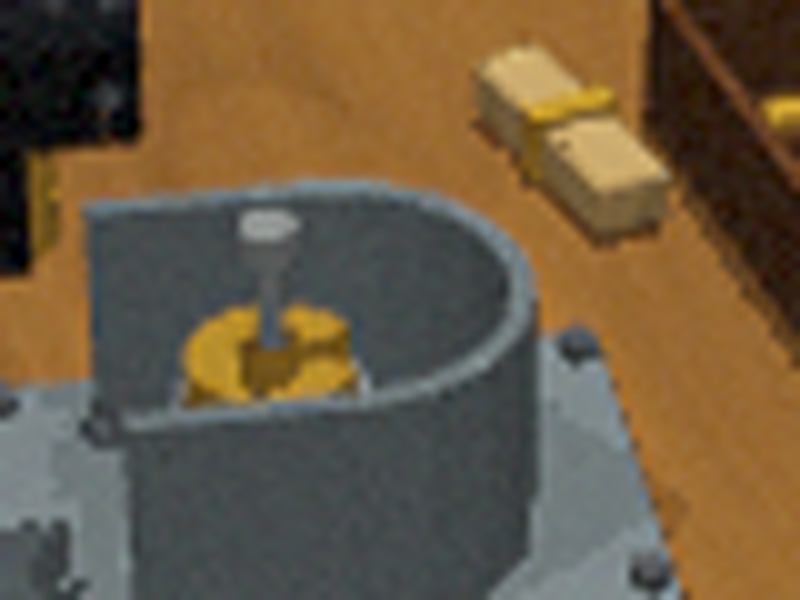

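Call:
servo_tool --series '[[[0.02,0.06,0,0,0,0,0.45],[0.0324,0.113,0.02,0,0,0,0.45],[0.0324,0.113,0.08,0,0,0,0.45],[0.0324,0.113,0.14,0,0,0,0.45],[0.0324,0.113,0.19,0,0,0,0.45],[0.0324,0.113,0.2267,0,0,0,0.45],[0.0324,0.113,0.2267,0,0,0,0.45],[0.0324,0.113,0.2267,0,0,0,0.45],[0.0324,0.113,0.2267,0,0,0,0.45]]]'

```text
time_s: 5.65
tool_pos: [0.4751, 0.1947, 0.0721]
tool_rot: [180.0, 0.0, 170.6]
force: [-0.4, -0.4, -2.4]
grip_width: 0.049
grasp_force: 20.0
```

The enlarged side view shows the stem upright in the lower mass's slot, with its head at about pixel (317,198). Both views put the stem near (0.563, 0.179).

```bash
python3 go.py 0.5312 0.1842 0.072 170.7; python3 go.py 0.5411 0.1826 0.072 170.7
```

```text
t 5.65 meas [0.4751 0.1947 0.0721] [1.7998e+02 5.0000e-02 1.7064e+02] cmd [4.73900e-01 1.95000e-01 7.20000e-02 1.70704e+02] F [-0.45 -0.42 -2.4 ] grip 0.049 19.99975393366185
row [-0.1943, -0.0047, -0.0, 0, 0, 0.0] dist mm 58.30705103158623
t 5.65 meas [0.4751 0.1947 0.0721] [1.7998e+02 5.0000e-02 1.7064e+02] cmd [5.31200e-01 1.84200e-01 7.20000e-02 1.70704e+02] F [-0.45 -0.42 -2.4 ] grip 0.049 19.99975393366185
row [-0.0335, 0.0001, -0.0, 0, 0, 0.0] dist mm 10.050044776019657
```

Call:
servo_tool --series '[[[-0.03,-0.0047,0,0,0,0,0.45],[-0.06,-0.0047,0,0,0,0,0.45],[-0.09,-0.0047,0,0,0,0,0.45],[-0.12,-0.0047,0,0,0,0,0.45],[-0.15,-0.0047,0,0,0,0,0.45],[-0.175,-0.0047,0,0,0,0,0.45],[-0.19,-0.0047,0,0,0,0,0.45],[-0.1943,-0.0047,0,0,0,0,0.45],[-0.1943,-0.0047,0,0,0,0,0.45],[-0.1943,-0.0047,0,0,0,0,0.45]]]'

```text
time_s: 6.48
tool_pos: [0.5312, 0.1845, 0.0714]
tool_rot: [-180.0, -0.0, 170.7]
force: [-0.5, 0.2, -1.5]
grip_width: 0.049
grasp_force: 20.0
```

Call:
servo_tool --series '[[[-0.004,0,0,0,0,0,0.45],[-0.008,0,0,0,0,0,0.45],[-0.012,0,0,0,0,0,0.45],[-0.016,0,0,0,0,0,0.45],[-0.02,0,0,0,0,0,0.45],[-0.024,0,0,0,0,0,0.45],[-0.028,0,0,0,0,0,0.45],[-0.0335,0.0001,0,0,0,0,0.45],[-0.0335,0.0001,0,0,0,0,0.45],[-0.0335,0.0001,0,0,0,0,0.45]]]'

```text
time_s: 7.32
tool_pos: [0.5417, 0.1826, 0.0715]
tool_rot: [180.0, -0.0, 170.7]
force: [-0.4, -0.2, -3.0]
grip_width: 0.0493
grasp_force: 20.0
```

```bash
python3 - <<'E'
from h import *
c=shot('side');save(c,'s5',(280,170,380,230),8)
E
python3 go.py 0.5470 0.1816 0.072 170.7
```

```text
t 7.37 meas [0.5415 0.1827 0.0714] [-1.800e+02 -1.000e-02  1.707e+02] cmd [5.41100e-01 1.82600e-01 7.20000e-02 1.70704e+02] F [-0.55 -0.33 -2.47] grip 0.0494 19.99972211648128
row [-0.0199, -0.0001, -0.0, 0, 0, 0.0] dist mm 5.970075376408577
```

View pics/s5.png

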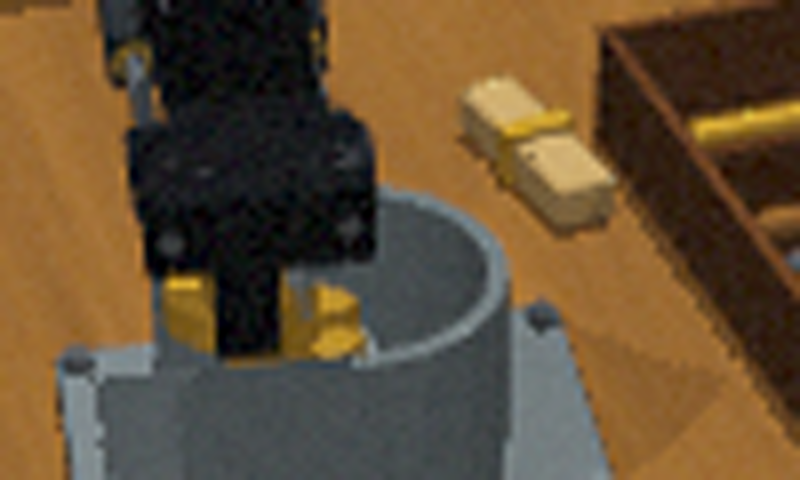

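The side crop shows the stem at crop x≈305 entering the disc's slot, with no contact force. Going on in small steps.

Call:
servo_tool --series '[[[-0.004,0,0,0,0,0,0.45],[-0.008,0,0,0,0,0,0.45],[-0.012,0,0,0,0,0,0.45],[-0.016,0,0,0,0,0,0.45],[-0.0199,-0.0001,0,0,0,0,0.45],[-0.0199,-0.0001,0,0,0,0,0.45]]]'

```text
time_s: 7.87
tool_pos: [0.5465, 0.1834, 0.0713]
tool_rot: [179.9, -0.1, 170.8]
force: [-2.8, 4.1, -2.4]
grip_width: 0.0491
grasp_force: 20.0
```

```bash
python3 go.py 0.5520 0.1808 0.072 170.7
```

```text
t 7.87 meas [0.5465 0.1834 0.0713] [ 1.7990e+02 -1.0000e-01  1.7079e+02] cmd [5.47000e-01 1.81600e-01 7.20000e-02 1.70704e+02] F [-2.79  4.07 -2.38] grip 0.0491 19.99952850979753
row [-0.0169, 0.0, -0.0, 0, 0, 0.0] dist mm 5.069999999999999
```

Contact: the force is +y 4 N, so the +y slot wall is on the stem. Shifting about 3 mm towards press +y.

```bash
echo '[0.547,0.1816,0.072,170.704]' > cmd.json; python3 go.py 0.5475 0.1846 0.072 170.7
```

```text
t 7.87 meas [0.5465 0.1834 0.0713] [ 1.7990e+02 -1.0000e-01  1.7079e+02] cmd [5.47000e-01 1.81600e-01 7.20000e-02 1.70704e+02] F [-2.79  4.07 -2.38] grip 0.0491 19.99952850979753
row [-0.0, 0.0101, -0.0, 0, 0, 0.0] dist mm 3.03
```

Call:
servo_tool --series '[[[0,0.004,0,0,0,0,0.45],[0,0.008,0,0,0,0,0.45],[0,0.0101,0,0,0,0,0.45],[0,0.0101,0,0,0,0,0.45],[0,0.0101,0,0,0,0,0.45]]]'

```text
time_s: 8.28
tool_pos: [0.5487, 0.1838, 0.0716]
tool_rot: [-180.0, 0.1, 170.6]
force: [1.0, 0.1, -1.6]
grip_width: 0.0491
grasp_force: 20.0
```

```bash
python3 go.py 0.5525 0.1838 0.072 170.7
```

```text
t 8.28 meas [0.5487 0.1838 0.0716] [-1.7996e+02  6.0000e-02  1.7065e+02] cmd [5.47500e-01 1.84600e-01 7.20000e-02 1.70704e+02] F [ 1.01  0.11 -1.56] grip 0.0491 19.999654094717698
row [-0.0169, 0.0001, -0.0, 0, 0, 0.0] dist mm 5.070088756619552
```

Call:
servo_tool --series '[[[-0.004,0,0,0,0,0,0.45],[-0.008,0,0,0,0,0,0.45],[-0.012,0,0,0,0,0,0.45],[-0.0169,0.0001,0,0,0,0,0.45],[-0.0169,0.0001,0,0,0,0,0.45]]]'

```text
time_s: 8.7
tool_pos: [0.5535, 0.1836, 0.0715]
tool_rot: [-180.0, 0.0, 170.7]
force: [-0.2, -0.4, -2.2]
grip_width: 0.0491
grasp_force: 20.0
```

```bash
python3 go.py 0.5570 0.1831 0.072 170.7
```

```text
t 8.7 meas [0.5535 0.1836 0.0715] [-1.8000e+02  2.0000e-02  1.7068e+02] cmd [5.52500e-01 1.83800e-01 7.20000e-02 1.70704e+02] F [-0.18 -0.37 -2.19] grip 0.0491 19.99953430466121
row [-0.0152, 0.0001, -0.0, 0, 0, 0.0] dist mm 4.560098683142724
```

Call:
servo_tool --series '[[[-0.004,0,0,0,0,0,0.45],[-0.008,0,0,0,0,0,0.45],[-0.012,0,0,0,0,0,0.45],[-0.0152,0.0001,0,0,0,0,0.45],[-0.0152,0.0001,0,0,0,0,0.45],[-0.0152,0.0001,0,0,0,0,0.45]]]'

```text
time_s: 9.2
tool_pos: [0.5575, 0.1831, 0.0715]
tool_rot: [-180.0, -0.0, 170.7]
force: [-0.8, 0.6, -1.9]
grip_width: 0.0491
grasp_force: 20.0
```

```bash
python3 go.py 0.5602 0.1826 0.072 170.7
```

```text
t 9.2 meas [0.5575 0.1831 0.0715] [-180.    -0.   170.7] cmd [5.57000e-01 1.83100e-01 7.20000e-02 1.70704e+02] F [-0.82  0.57 -1.9 ] grip 0.0491 19.99961062843795
row [-0.0108, 0.0001, -0.0, 0, 0, 0.0] dist mm 3.2401388859121454
```

Call:
servo_tool --series '[[[-0.003,0,0,0,0,0,0.45],[-0.006,0,0,0,0,0,0.45],[-0.009,0,0,0,0,0,0.45],[-0.0108,0.0001,0,0,0,0,0.45],[-0.0108,0.0001,0,0,0,0,0.45],[-0.0108,0.0001,0,0,0,0,0.45]]]'

```text
time_s: 9.7
tool_pos: [0.5607, 0.1826, 0.0715]
tool_rot: [-180.0, -0.0, 170.7]
force: [-0.5, 0.1, -1.8]
grip_width: 0.0488
grasp_force: 20.0
```

```bash
python3 go.py 0.5622 0.1823 0.072 170.7
```

```text
t 9.7 meas [0.5607 0.1826 0.0715] [-179.99   -0.    170.7 ] cmd [5.60200e-01 1.82600e-01 7.20000e-02 1.70704e+02] F [-0.49  0.14 -1.8 ] grip 0.0488 19.99968039817759
row [-0.0067, 0.0001, -0.0, 0, 0, 0.0] dist mm 2.0102238681301143
```

Call:
servo_tool --series '[[[-0.003,0,0,0,0,0,0.45],[-0.006,0,0,0,0,0,0.45],[-0.0067,0.0001,0,0,0,0,0.45],[-0.0067,0.0001,0,0,0,0,0.45],[-0.0067,0.0001,0,0,0,0,0.45]]]'

```text
time_s: 10.12
tool_pos: [0.5627, 0.1823, 0.0715]
tool_rot: [-180.0, -0.0, 170.7]
force: [-0.2, 0.7, -1.7]
grip_width: 0.0487
grasp_force: 20.0
```

```bash
python3 go.py 0.5640 0.1820 0.072 170.7
```

```text
t 10.12 meas [0.5627 0.1823 0.0715] [-180.    -0.   170.7] cmd [5.62200e-01 1.82300e-01 7.20000e-02 1.70704e+02] F [-0.24  0.69 -1.72] grip 0.0487 19.999671341793146
row [-0.0061, -0.0, -0.0, 0, 0, 0.0] dist mm 1.83
```

Call:
servo_tool --series '[[[-0.003,0,0,0,0,0,0.45],[-0.0061,0,0,0,0,0,0.45],[-0.0061,0,0,0,0,0,0.45],[-0.0061,0,0,0,0,0,0.45],[-0.0061,0,0,0,0,0,0.45]]]'

```text
time_s: 10.53
tool_pos: [0.5645, 0.182, 0.0715]
tool_rot: [-180.0, -0.0, 170.7]
force: [-0.0, -0.1, -2.0]
grip_width: 0.0491
grasp_force: 20.0
```

```bash
python3 go.py 0.5656 0.1817 0.072 170.7
```

```text
t 10.53 meas [0.5645 0.182  0.0715] [-180.    -0.   170.7] cmd [5.64000e-01 1.82000e-01 7.20000e-02 1.70704e+02] F [-0.03 -0.1  -2.04] grip 0.0491 19.99968907693983
row [-0.0054, -0.0002, -0.0, 0, 0, 0.0] dist mm 1.6211107303327557
```

Call:
servo_tool --series '[[[-0.003,0,0,0,0,0,0.45],[-0.0054,-0.0002,0,0,0,0,0.45],[-0.0054,-0.0002,0,0,0,0,0.45],[-0.0054,-0.0002,0,0,0,0,0.45],[-0.0054,-0.0002,0,0,0,0,0.45]]]'

```text
time_s: 10.95
tool_pos: [0.5657, 0.1818, 0.0714]
tool_rot: [-180.0, -0.0, 170.7]
force: [-1.7, -0.0, -0.9]
grip_width: 0.0486
grasp_force: 20.0
```

```bash
python3 go.py 0.5672 0.1814 0.072 170.7
```

```text
t 10.95 meas [0.5657 0.1818 0.0714] [-1.7998e+02 -4.0000e-02  1.7072e+02] cmd [5.65600e-01 1.81700e-01 7.20000e-02 1.70704e+02] F [-1.67 -0.05 -0.87] grip 0.0486 19.99974431062583
row [-0.0055, -0.0001, -0.0, 0, 0, 0.0] dist mm 1.6502727047370078
```

Light blind-end contact at −1.7 N. Backing off 1.3 mm to centre on the stem, then lowering slowly.

```bash
echo '[0.5656,0.1817,0.072,170.704]' > cmd.json; python3 go.py 0.5643 0.1819 0.068 170.7
```

```text
t 10.95 meas [0.5657 0.1818 0.0714] [-1.7998e+02 -4.0000e-02  1.7072e+02] cmd [5.65600e-01 1.81700e-01 7.20000e-02 1.70704e+02] F [-1.67 -0.05 -0.87] grip 0.0486 19.99974431062583
row [0.0044, -0.0, 0.0133, 0, 0, 0.0] dist mm 4.202677717836569
```

Call:
servo_tool --series '[[[0.0044,0,0,0,0,0,0.45],[0.0044,0,0.003,0,0,0,0.45],[0.0044,0,0.007,0,0,0,0.45],[0.0044,0,0.01,0,0,0,0.45],[0.0044,0,0.0133,0,0,0,0.45],[0.0044,0,0.0133,0,0,0,0.45],[0.0044,0,0.0133,0,0,0,0.45]]]'

```text
time_s: 11.53
tool_pos: [0.5648, 0.1818, 0.0674]
tool_rot: [-180.0, -0.0, 170.7]
force: [0.4, 0.0, -1.9]
grip_width: 0.0493
grasp_force: 20.0
```

```bash
python3 go.py 0.5643 0.1819 0.066 170.7
```

```text
t 11.53 meas [0.5648 0.1818 0.0674] [-179.99   -0.    170.7 ] cmd [5.64300e-01 1.81900e-01 6.80000e-02 1.70704e+02] F [ 0.41  0.04 -1.85] grip 0.0493 19.999594918917865
row [-0.0, -0.0, 0.0067, 0, 0, 0.0] dist mm 2.0100000000000002
```

Call:
servo_tool --series '[[[0,0,0.002,0,0,0,0.45],[0,0,0.004,0,0,0,0.45],[0,0,0.0067,0,0,0,0.45],[0,0,0.0067,0,0,0,0.45],[0,0,0.0067,0,0,0,0.45]]]'

```text
time_s: 11.95
tool_pos: [0.5647, 0.1819, 0.0654]
tool_rot: [-180.0, -0.0, 170.7]
force: [0.8, -0.2, -1.2]
grip_width: 0.0488
grasp_force: 20.0
```

```bash
python3 go.py 0.5643 0.1819 0.0645 170.7
```

```text
t 11.95 meas [0.5647 0.1819 0.0654] [-1.7999e+02 -1.0000e-02  1.7070e+02] cmd [5.64300e-01 1.81900e-01 6.60000e-02 1.70704e+02] F [ 0.77 -0.23 -1.2 ] grip 0.0488 19.999563812452834
row [-0.0, -0.0, 0.005, 0, 0, 0.0] dist mm 1.5
```

Already nested over the boss at about 62 mm with no force. Turning in steps of about 22°, watching the force.

Call:
servo_tool --series '[[[0,0,0,0,0,0.02,0.45],[0,0,0,0,0,0.045,0.45],[0,0,0,0,0,0.07,0.45],[0,0,0,0,0,0.1,0.45],[0,0,0,0,0,0.12,0.45],[0,0,0,0,0,0.12,0.45],[0,0,0,0,0,0.12,0.45]]]'

```text
time_s: 12.53
tool_pos: [0.5648, 0.182, 0.0655]
tool_rot: [-180.0, 0.0, 149.2]
force: [-0.8, -0.1, -2.1]
grip_width: 0.0485
grasp_force: 20.0
```

Call:
servo_tool --series '[[[0,0,0,0,0,0.02,0.45],[0,0,0,0,0,0.045,0.45],[0,0,0,0,0,0.07,0.45],[0,0,0,0,0,0.1,0.45],[0,0,0,0,0,0.13,0.45],[0,0,0,0,0,0.13,0.45],[0,0,0,0,0,0.13,0.45]]]'

```text
time_s: 13.12
tool_pos: [0.5645, 0.1816, 0.0653]
tool_rot: [-179.9, 0.0, 125.9]
force: [-1.2, -0.7, -2.2]
grip_width: 0.0487
grasp_force: 20.0
```

Call:
servo_tool --series '[[[0,0,0,0,0,0.02,0.45],[0,0,0,0,0,0.045,0.45],[0,0,0,0,0,0.07,0.45],[0,0,0,0,0,0.1,0.45],[0,0,0,0,0,0.125,0.45],[0,0,0,0,0,0.125,0.45],[0,0,0,0,0,0.125,0.45]]]'

```text
time_s: 13.7
tool_pos: [0.5642, 0.1817, 0.0652]
tool_rot: [-179.9, 0.0, 103.5]
force: [-1.6, -1.3, -3.1]
grip_width: 0.0492
grasp_force: 20.0
```

Call:
servo_tool --series '[[[-0.001,-0.003,0,0,0,0.02,0.45],[-0.001,-0.003,0,0,0,0.045,0.45],[-0.001,-0.003,0,0,0,0.07,0.45],[-0.001,-0.003,0,0,0,0.1,0.45],[-0.001,-0.003,0,0,0,0.125,0.45],[-0.001,-0.003,0,0,0,0.125,0.45],[-0.001,-0.003,0,0,0,0.125,0.45]]]'

```text
time_s: 14.28
tool_pos: [0.5639, 0.1814, 0.0655]
tool_rot: [-180.0, 0.0, 81.0]
force: [-1.7, -1.2, -2.2]
grip_width: 0.0492
grasp_force: 20.0
```

Call:
servo_tool --series '[[[-0.002,-0.002,0,0,0,0,0.45],[-0.002,-0.002,0.002,0,0,0,0.45],[-0.002,-0.002,0.0035,0,0,0,0.45],[-0.002,-0.002,0.005,0,0,0,0.45],[-0.002,-0.002,0.005,0,0,0,0.45],[-0.002,-0.002,0.005,0,0,0,0.45]]]'

```text
time_s: 14.78
tool_pos: [0.5633, 0.181, 0.064]
tool_rot: [180.0, -0.0, 80.7]
force: [-0.2, -0.1, -1.7]
grip_width: 0.0493
grasp_force: 20.0
```

Centred and free of force. Lowering to seat.

Call:
servo_tool --series '[[[0,0,0.0015,0,0,0,0.45],[0,0,0.003,0,0,0,0.45],[0,0,0.004,0,0,0,0.45],[0,0,0.004,0,0,0,0.45],[0,0,0.004,0,0,0,0.45]]]'

```text
time_s: 15.2
tool_pos: [0.5634, 0.181, 0.0631]
tool_rot: [180.0, 0.0, 80.7]
force: [-0.7, -0.6, 2.3]
grip_width: 0.0491
grasp_force: 20.0
```

Seated: the vertical force has gone from −2 to +2.3 N at 63 mm. Releasing.

Call:
servo_tool --series '[[[0,0,0,0,0,0,0.6],[0,0,0,0,0,0,0.68],[0,0,0,0,0,0,0.7],[0,0,0,0,0,0,0.7],[0,0,0,0,0,0,0.7],[0,0,-0.02,0,0,0,0.7],[0,0,-0.06,0,0,0,0.7],[0,0,-0.15,0,0,0,0.7],[0,0,-0.28,0,0,0,0.7],[0,0,-0.4,0,0,0,0.7],[0,0,-0.4,0,0,0,0.7],[0,0,-0.4,0,0,0,0.7]]]'

```text
time_s: 16.2
tool_pos: [0.5652, 0.1819, 0.187]
tool_rot: [179.6, -0.1, 80.7]
force: [-0.1, -0.2, -0.4]
grip_width: 0.0609
grasp_force: 0.0
```

Run:
```python
from h import *
c=shot('side');save(c,'s6',(280,170,380,230),8)
P=cloud(c); hsv=cv2.cvtColor(c["frame"],cv2.COLOR_RGB2HSV); b=(hsv[...,0]>15)&(hsv[...,0]<32)&(hsv[...,1]>130); b[:185]=0;b[225:]=0;b[:,:295]=0;b[:,345:]=0
print(b.sum(),np.percentile(P[b][:,2],[10,25,50,75,90]),np.median(P[b],0)); print(get_obs()['force'])
```

```text
598 [-0.00262445 -0.00132243  0.00078223  0.06290703  0.07323261] [0.58566253 0.34457957 0.00078223]
[-0.34967687  0.18003656 -0.64899887]
```

View pics/s6.png

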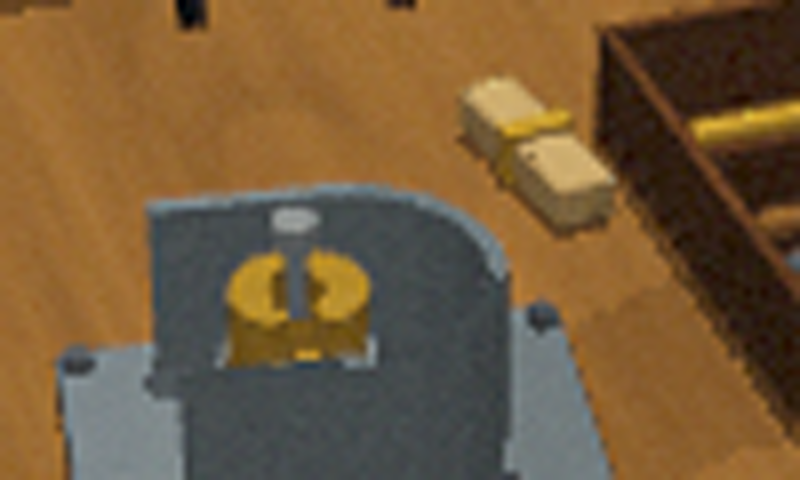

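The disc lies flat and nested round the stem at about crop (300,300), and its slot faces right. The depth reading puts its top at about 73–74 mm, as expected when home.

```bash
python3 -c "
from h import *
print(env.sign_off())"
```

```text
the job is handed in; nothing more can be done
None
```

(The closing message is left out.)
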